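Pull the fuse of the sander's switch box

TASK

Make the sander dead before its belt is changed: take the big fuse out of its switch box. Press the fuse carrier's cap down against its spring just far enough to clear the catch, twist it free anticlockwise, draw it straight out and put it down fuse end first in the open tin, leaving it there. Do not force the holder, lower the fuse into the tin instead of dropping it, and leave the tin and the other things on the bench where they are.

Things in the scene. Friction and masses are not known exactly. Their poses are not given: they have to be found in the camera images.
- switch_box: Blue steel switch box, 180 (x) x 140 (y) x 95 mm high, grey lid, fixed to the bench. Origin: centre of underside, z up. The big fuse holder is in the lid at x = -40 mm, y = 0. Also on the lid, not to be used: rotary main switch (x = 52, y = -30 mm, 24 mm high), pilot lamp (x = 62, y = 36), small control fuse cap only 15 mm across (x = 28, y = 42).
- collar (a point): Centre of the fuse holder's round steel collar, on its top rim: 48 mm across, 8 mm above the lid, 103 mm above the bench; axes as the box. The stem has 1.5 mm play all round in its bore. The holder cracks if the carrier or the robot bears on the box with more than 25 N, pressing, twisting or pulling.
- fuse_carrier: Black plastic bayonet carrier of the big fuse, about 110 g, upright in the holder. Origin on its axis at the underside of the cap's flange (40 mm across, z = 0 to 7 mm); z up, x along the finger bar. Below: grey stem 22 mm across, two bayonet lugs, then the white fuse 14 mm across, ending at z = -63. Locked, the bar lies along the box's x and the flange is 13.5 mm above the collar.
- finger_bar (a point): Centre of the top of the cap's finger bar, 25 mm above the carrier's origin; axes as the carrier. Bar 38 mm long (x), 12 mm wide (y), 18 mm high above the flange: pinch it across its width, fingertips bearing on the flange. A spring lifts the carrier with 6 N when locked, 0.7 N more per mm pressed. Once freed, it lifts clear of the box after about 65 mm.
- fuse_tip (a point): Centre of the fuse's lower end, 63 mm below the carrier's origin. How far the cap must be pressed to clear its catch differs, 2 to 11 mm, and cannot be seen: it bottoms hard 1.5 mm after clearing (8 to 15 N on the spring), felt as a steep rise in force. Keep it pressed and turn 70 degrees anticlockwise seen from above (end stop about 8 degrees further); there it lifts out.
- parts_tin: Open round tin of plain metal, 84 mm across outside, 65 mm high, wall 3 mm, floor 4 mm thick, straight sides, 300 g, loose, empty, upright. Origin: centre of its underside. With the fuse end down near its floor the cap stays above the rim; let go there, the carrier leans over against the rim.
- screwdriver: Bystander: screwdriver 200 mm long lying along x. Origin below its middle.
- fuse_pack: Bystander: cardboard pack, 60 x 90 x 30 mm high. Origin: centre of underside.
- spare_wheel: Bystander: grey grinding wheel lying flat, 125 mm across, 20 mm high. Origin: centre of underside.
- screw_jar: Bystander: round jar, 60 mm across, 70 mm high. Origin: centre of underside.
- oil_can: Bystander: round can, 56 mm across, 100 mm high. Origin: centre of underside.
- wrench: Bystander: spanner 150 mm long lying flat. Origin below its middle.
- bench_brush: Bystander: hand brush 200 mm long lying flat. Origin below its middle.

How it is judged (in metres and radians):
On the way, in this order (a step that is already met when the one before it is completed fails the run):
1. the cap is pressed down at least 1.5 mm below its locked height while still in its catch (z of fuse_carrier in the frame of switch_box below 0.115 m and angle between the x axis of fuse_carrier and the x axis of switch_box, either way round below 0.35 rad).
2. the carrier, still in the holder, is twisted out of its catch to the entry slots (more than 55 degrees) (angle between the x axis of fuse_carrier and the x axis of switch_box, either way round above 0.96 rad and z of fuse_carrier in the frame of switch_box below 0.125 m), for 0.1 s.
3. the carrier is drawn clear of the box (height (world z) of fuse_tip above 0.105 m), for 0.1 s.
4. the carrier is lowered into the tin in the gripper, not dropped: its fuse end is within 30 mm of the tin's underside while still held (z of fuse_tip in the frame of parts_tin below 0.03 m and horizontal distance between fuse_tip and parts_tin below 0.04 m and contact force between the fingers and fuse_carrier above 1 N), for 0.05 s.
At the end, for the whole second after the job is handed in: The carrier is at rest in the upright tin, fuse end down: the fuse's lower end inside the tin less than 30 mm above its underside, the cap over the tin (carrier origin within 45 mm of the tin's axis), the robot clear of it (horizontal distance between fuse_tip and parts_tin below 0.04 m and z of fuse_tip in the frame of parts_tin below 0.03 m and horizontal distance between fuse_carrier and parts_tin below 0.045 m and linear speed of fuse_carrier below 0.03 m/s and angle between parts_tin's own z axis and vertical below 0.1 rad); the robot touches nothing.
It fails at once if the holder is forced: the carrier bears on the switch box with more than 25 N (contact force between fuse_carrier and switch_box above 25 N).
It fails at once if the robot bears on the switch box with more than 25 N (contact force between the arm and switch_box above 25 N).
It fails at once if the fuse is banged down (more than 45 N between carrier and tin) (contact force between fuse_carrier and parts_tin above 45 N).
It fails at once if the tin is shoved more than 40 mm or tipped (distance of parts_tin from where it was at the start of the episode above 0.04 m or angle between parts_tin's own z axis and vertical above 0.35 rad).
It fails at once if a bystander is shifted more than 30 mm (distance of any of screwdriver, fuse_pack, spare_wheel, screw_jar, oil_can, wrench, bench_brush from where it was at the start of the episode above 0.03 m).
It also fails if it takes over 72 s, if anything falls off the work surface, if the arm or the gripper's body presses on something with over 40 N, if the wrist force passes 120 N, or if a joint passes its speed limit or range.

ROBOT

A 6-joint arm with a two-finger parallel gripper is mounted at the origin on the work surface. World frame = base frame: x ahead of the robot, y to its left, z up, the work surface at z = 0. Lengths are in mm, angles in rad, forces in N, time in s.
With the tool pointing down it reaches from about 300 to 775 mm from the base axis. Payload 14.6 kg.
Tool frame: the origin (TCP) lies at the very end of the fingers, on their centre line; the grasp point (between the pads) lies 19 mm behind it; z points along the fingers, y is the line along which they close (so a half turn about z gives the same grasp; the last joint's range is limited). The gripper opens to 94 mm and grips with 3 to 60 N. Pads are 16 mm wide; open, the fingers measure 119 mm over their backs; the gripper's body (75 mm by 177 mm) begins 78 mm behind the grasp point.
Start: joints at [-1.292, 0.3, 1.521, -0, 1.321, -0.067], TCP at [186.415, -517.435, 205.446] pointing down, gripper open.
Joint ranges: [-3.03, 3.03], [-0.79, 2.21], [0.23, 2.52], [-1.04, 4.18], [0, 3.07], [-2.55, 2.55]. Speed limits (rad/s): [2.22, 2.22, 2.57, 3.14, 3.14, 3.14].

INTERFACE

Orientations are given as [roll, pitch, yaw] about the fixed x, y, z axes, in that order (R = Rz(yaw) Ry(pitch) Rx(roll)).
In Python, from cell import manip, eyes, ticket gives the robot as it stands. The module is installed in compiled form; this text tells all that it offers.
- The arm moves only by the tool arm_command, never from a script. Its argument "plan" is a list of rows, each a list of 5 numbers: the opening, from -1 (shut) to 1 (fully open), then the shift along the tool's x, y, z in m, then the turn about the tool's z in rad. In form: [[jaw, dx, dy, dz, roll], ...]. A call has 1 to 20 rows; each row shifts and turns the commanded pose from where the row before left it, along the tool's axes as they then stand; what a row does not reach is not made up. A row lasts 1/8 s, in which the tool goes at most 62.5 mm and 10.7 degrees, less where a joint would pass 70% of its speed; a pose out of reach is approached as far as the arm can. A call is refused whole if a number of a shift passes 0.0625 or a number of a turn 0.188, either way. A call with a gripper value outside its range is refused whole. The fingers move at their own pace and stop on an object; "newtons" is the grip in N (left out, the last holds). Time passes only in rows, so rows that do not move let the fingers close. It gives the time, the measured TCP pose, the force, the opening and the grip force at its end, in the units of the state.
- manip.read_state(): the state, without advancing time (a new reading comes with each control period).
- eyes.camera(name): name is "scene" or "top" or "wrist"; returns a dict with "img" (400x640x3 uint8, blue, green, red), "z_map" (400x640 float32, mm along the optical axis (not along the pixel's ray), 0 where there is no reading), "fx", "fy", "cx", "cy" (pixels), "eye" and "orientation" of the camera in the world. Camera axes: x right, y down, z forward; pixel columns grow to the right and rows downward; lengths in mm; the calibration is good to about 2 mm. A picture is of the moment at which its call begins.
- ticket.sign_off(): hands the job in; it is judged then, once.
The state is a dict: "clock": time; "joints": joint angles; "qd": joint speeds; "effort": joint torques, N m; "eef_pos": TCP position; "eef_rot": TCP orientation; "wrist_force": force on the tool from outside, world axes, zero at the start; "moment": the same for the moment, N m; "finger_gap": finger opening in mm; "finger_force": force on a finger pad.
Only numpy, scipy, OpenCV 4.12 (cv2) and the standard library are available. Lean on these libraries where they do the work, as an engineer would, in place of code of your own. Each camera call takes 0.05 s, during which the arm holds its last target. There are 200 camera calls.

## Working session

There is one attempt and no reset: what is moved stays moved. The work goes in short steps, Python scripts to look and compute and a tool call to move; the robot and the scene stay as the last step left them, time stands still between calls to the robot, and variables do not carry over. Pictures are saved under pics/ and viewed, at most 10 in all, crops included, and the job is handed in when it is done.

Besides the shell and the picture viewer there is one more tool, called after "Call:" as name(argument=value, ...), one argument or row to a line, values as JSON. arm_command: Moves the arm, as the interface text tells. Its arguments: {"type":"object","properties":{"plan":{"type":"array"},"newtons":{"type":"number"}},"required":["plan"]}

```bash
mkdir -p pics; cat > h.py <<'E'
import numpy as np, cv2
from cell import manip, eyes, ticket
from scipy.spatial.transform import Rotation as R
def pts(c):
    v,u=np.mgrid[0:400,0:640]; z=c["z_map"].astype(float)
    p=np.stack([(u-c["cx"])/c["fx"]*z,(v-c["cy"])/c["fy"]*z,z],-1)
    return p@Rm(c).T+np.array(c["eye"])
def Rm(c):
    o=np.array(c["orientation"],float)
    return o if o.shape==(3,3) else R.from_euler("xyz",o).as_matrix()
E
python3 - <<'E'
from h import *
print(manip.read_state())
for n in("scene","top"):
    c=eyes.camera(n); cv2.imwrite(f"pics/{n}0.png",c["img"]); print(n,c["eye"],c["orientation"],c["fx"],c["cx"],c["cy"])
    np.savez(f"{n}0.npz",**c)
E
```

```text
{'clock': 0.0, 'joints': array([-1.29159714e+00,  3.00463818e-01,  1.52159871e+00, -2.41291699e-05,
        1.32069118e+00, -6.66182604e-02]), 'qd': array([-0.00030338, -0.00015571, -0.0010013 , -0.00257722,  0.00031115,
        0.00067044]), 'effort': array([ 3.95545110e-03, -5.31799042e+01, -3.52732301e+01,  7.10448856e-02,
        2.44151638e-02, -7.27156839e-05]), 'eef_pos': array([ 186.33888126, -517.18714   ,  204.88286809]), 'eef_rot': array([-3.14043263e+00, -5.39700857e-05,  3.45823406e-01]), 'wrist_force': array([ 0.58005097,  0.39949562, -0.01797694]), 'moment': array([ 0.03466401, -0.0345731 , -0.00442194]), 'finger_force': 0.0, 'finger_gap': 94.09567362201132}
scene [1355.80502225   40.9775236   633.73450104] [-2.14382531e+00  1.44055240e-03  1.62402262e+00] 364.25069949842043 318.5902103186669 207.90296560477708
top [ 463.64014962  -20.85874163 1175.79287787] [-3.07780658  0.02470114 -1.56793472] 459.92137098203773 317.2865002365295 199.08900114460732
```

View pics/top0.png

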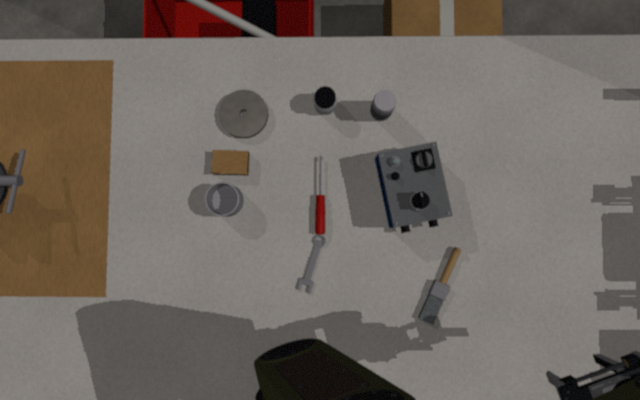

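View pics/scene0.png

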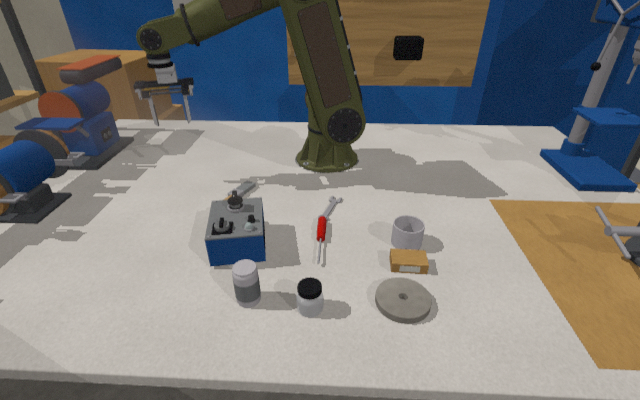

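The top view shows the switch box at about (413,185), with the fuse cap at (420,200) and the rotary switch at (423,158). The tin is at (224,199). Next I'll measure these by depth.

```bash
python3 - <<'E'
from h import *
c=dict(np.load("top0.npz")); P=pts(c)
v,u=np.mgrid[0:400,0:640]
box=(u>365)&(u<465)&(v>130)&(v<240)
def rect(m,s):
    q=P[m][:,:2].astype(np.float32); r=cv2.minAreaRect(q); print(s,m.sum(),"z",np.median(P[m][:,2]),r, "mean",q.mean(0))
z=P[...,2]
lid=box&(z>85)&(z<101); lid=cv2.morphologyEx(lid.astype(np.uint8),cv2.MORPH_OPEN,np.ones((3,3)))>0
rect(lid,"lid")
hi=box&(z>112)
n,l,s,cc=cv2.connectedComponentsWithStats(hi.astype(np.uint8))
for i in range(1,n):
    if s[i,4]>8: print(s[i]); rect(l==i,"c%d"%i)
rect(box&(v>180)&(z>133),"bartop")
t=(u>195)&(u<255)&(v>170)&(v<225)
rect(t&(z>58)&(z<72),"rim"); q=P[t&(z>58)&(z<72)][:,:2].astype(np.float32); print(cv2.minEnclosingCircle(q)); print("floor",np.median(z[t&(z<15)&(np.hypot(u-222,v-199)<10)]), "bench", np.median(z[250:290,180:280]))
cv2.imwrite("pics/crop0.png",cv2.resize(c["img"][130:240,365:465],None,fx=5,fy=5,interpolation=2))
for n,m in (("pack",(u>200)&(u<255)&(v>145)&(v<180)&(z>15)),("jar",(u>305)&(u<345)&(v>80)&(v<120)&(z>40)),("can",(u>365)&(u<400)&(v>85)&(v<122)&(z>50))): rect(m,n)
E
```

```text
lid 3893 z 94.73477342939714 ((568.114990234375, -223.26303100585938), (180.2996368408203, 141.1061248779297), 11.487483024597168) mean [ 564.9742  -221.66316]
[421 152   8  15  68]
c9 68 z 117.8718538461228 ((623.9422607421875, -241.89328002929688), (33.52180862426758, 11.584737777709961), 5.297240257263184) mean [ 624.27747 -241.61742]
[412 192  18  17 242]
c38 242 z 125.69050915451908 ((527.9921875, -230.78982543945312), (38.17194747924805, 36.15669631958008), 88.91659545898438) mean [ 528.15295 -229.07675]
bartop 124 z 141.40352186371854 ((505.75653076171875, -127.07530975341797), (37.21652603149414, 225.47279357910156), 12.25632381439209) mean [ 515.1266 -188.1039]
rim 164 z 63.8907078301321 ((534.7083740234375, 239.72415161132812), (82.71442413330078, 82.16404724121094), 80.19734191894531) mean [535.34515 241.84897]
((534.7521362304688, 239.27572631835938), 41.97208786010742)
floor 3.548226767714368 bench -0.40455280845822017
pack 877 z 29.224200791278918 ((577.9674682617188, 117.9105453491211), (348.54327392578125, 88.47713470458984), 64.75962829589844) mean [628.6111  226.81198]
jar 453 z 68.4673567541272 ((637.6471557617188, -10.838668823242188), (55.12568283081055, 347.9562072753906), 89.83914184570312) mean [776.7165   -11.653115]
can 531 z 98.18165647739988 ((622.9774169921875, -104.34255981445312), (55.06471633911133, 355.5274353027344), 71.15210723876953) mean [ 757.6024  -149.70753]
```

View pics/crop0.png

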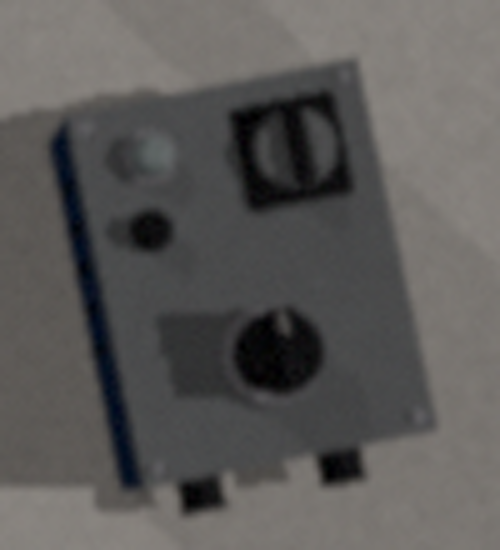

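Call:
arm_command(
  plan=[
    [-0.3, 0.0419, -0.0153, 0, 0],
    [-0.3, 0.0419, -0.0153, 0, 0],
    [-0.3, 0.0419, -0.0153, 0, 0],
    [-0.3, 0.0419, -0.0153, 0, 0],
    [-0.3, 0.0419, -0.0153, 0, 0],
    [-0.3, 0.0419, -0.0153, 0, 0],
    [-0.3, 0.0419, -0.0153, 0, 0],
    [-0.3, 0.0419, -0.0153, 0, 0],
    [-0.3, 0.0419, -0.0153, 0, 0],
    [-0.3, 0.0419, -0.0153, 0, 0],
    [-0.3, 0, 0, 0, 0.145],
    [-0.3, 0, 0, 0, 0],
    [-0.3, 0, 0, 0, 0],
  ],
  newtons=30,
)

```text
clock: 1.72
eef_pos: [528.4, -231.8, 205.3]
eef_rot: [-3.141, 0.0, 0.203]
wrist_force: [0.2, 0.5, 1.0]
finger_gap: 32.8
finger_force: 0.0
```

```bash
python3 - <<'E'
from h import *
s=manip.read_state(); print(s)
c=eyes.camera("wrist"); cv2.imwrite("pics/w1.png",c["img"]); np.savez("w1.npz",**c); print(c["eye"],c["orientation"],c["fx"])
P=pts(c); z=P[...,2]; near=np.hypot(P[...,0]-529,P[...,1]+231)<30
for a,b in((136,147),(118,130)):
    m=near&(z>a)&(z<b)
    if m.sum()>20: q=P[m][:,:2].astype(np.float32); print(a,m.sum(),np.median(z[m]),cv2.minAreaRect(q),q.mean(0))
E
```

```text
{'clock': 1.725, 'joints': array([-4.76802701e-01,  3.60585256e-01,  1.44098145e+00,  1.57295523e-05,
        1.34034903e+00,  8.90780757e-01]), 'qd': array([-0.00444393, -0.00261702,  0.0003714 ,  0.00033853, -0.00091255,
        0.01020288]), 'effort': array([ 4.65808958e-01, -5.66816711e+01, -3.55801749e+01,  6.74038287e-02,
       -4.77414415e-02,  7.76739581e-02]), 'eef_pos': array([ 528.43311495, -231.76485739,  205.31358458]), 'eef_rot': array([-3.14137760e+00,  2.41581874e-04,  2.03209300e-01]), 'wrist_force': array([0.20910215, 0.5000812 , 0.99001504]), 'moment': array([-0.04418227, -0.05897476,  0.0278017 ]), 'finger_force': 0.0, 'finger_gap': 32.808974780284416}
[ 607.41710332 -215.14588799  384.85580695] [ 2.86038816e+00  6.43367497e-05 -1.36818622e+00] 350.678290025518
136 827 141.88191946373755 ((531.5413818359375, -230.14976501464844), (37.441349029541016, 11.748384475708008), 11.31068229675293) [ 532.61096 -229.7704 ]
118 1246 124.02101704922083 ((531.8324584960938, -230.10801696777344), (38.13154602050781, 39.00900650024414), 10.690969467163086) [ 532.8194  -229.80583]
```

View pics/w1.png

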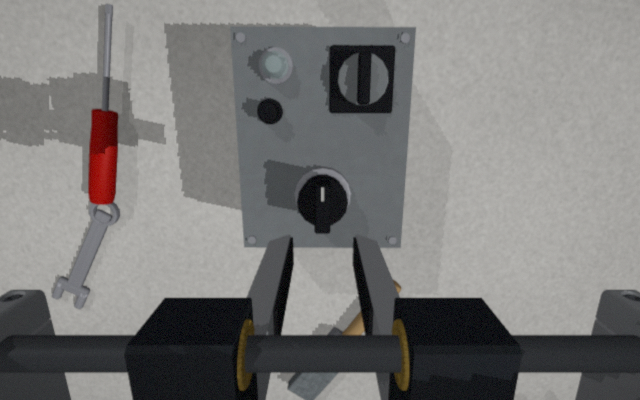

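The wrist view shows the bar at (323,210), centred between the fingertips at columns 293 and 354. I'll descend around it.

Call:
arm_command(
  plan=[
    [-0.3, 0.002, -0.0005, 0.015, 0],
    [-0.3, 0, 0, 0.015, 0],
    [-0.3, 0, 0, 0.015, 0],
    [-0.3, 0, 0, 0.015, 0],
    [-0.3, 0, 0, 0.01, 0],
    [-0.3, 0, 0, 0.005, 0],
    [-0.3, 0, 0, 0.004, 0],
    [-0.3, 0, 0, 0, 0],
    [-0.3, 0, 0, 0, 0],
    [-0.3, 0, 0, 0, 0],
  ],
)

```text
clock: 3.02
eef_pos: [530.7, -230.6, 126.7]
eef_rot: [3.141, -0.0, 0.201]
wrist_force: [-0.8, -0.0, 0.0]
finger_gap: 32.7
finger_force: 0.0
```

Call:
arm_command(
  plan=[
    [-0.3, 0, 0, 0.001, 0],
    [-0.3, 0, 0, 0.001, 0],
    [-0.3, 0, 0, 0.0005, 0],
    [-0.3, 0, 0, 0, 0],
    [-0.3, 0, 0, 0, 0],
  ],
)

```text
clock: 3.65
eef_pos: [530.6, -230.6, 123.9]
eef_rot: [-3.142, 0.0, 0.201]
wrist_force: [0.0, -0.6, 0.7]
finger_gap: 32.8
finger_force: 0.0
```

Call:
arm_command(
  plan=[
    [-1, 0, 0, 0, 0],
    [-1, 0, 0, 0, 0],
    [-1, 0, 0, 0, 0],
    [-1, 0, 0, 0, 0],
    [-1, 0, 0, 0, 0],
    [-1, 0, 0, 0, 0],
    [-1, 0, 0, 0, 0],
    [-1, 0, 0, 0, 0],
  ],
  newtons=35,
)

```text
clock: 4.65
eef_pos: [530.6, -230.6, 124.0]
eef_rot: [-3.142, -0.0, 0.201]
wrist_force: [0.1, 0.9, 0.6]
finger_gap: 11.6
finger_force: 35.0
```

Call:
arm_command(
  plan=[
    [-1, 0, 0, 0.0005, 0],
    [-1, 0, 0, 0.0005, 0],
    [-1, 0, 0, 0.0005, 0],
    [-1, 0, 0, 0.0005, 0],
    [-1, 0, 0, 0, 0],
  ],
)

```text
clock: 5.28
eef_pos: [530.8, -230.7, 122.3]
eef_rot: [3.141, -0.001, 0.201]
wrist_force: [-1.1, -0.5, 5.6]
finger_gap: 11.6
finger_force: 35.0
```

Call:
arm_command(
  plan=[
    [-1, 0, 0, 0.0005, 0],
    [-1, 0, 0, 0.0005, 0],
    [-1, 0, 0, 0, 0],
  ],
)

```text
clock: 5.65
eef_pos: [530.8, -230.7, 121.4]
eef_rot: [3.141, -0.001, 0.201]
wrist_force: [-1.9, -0.1, 7.0]
finger_gap: 11.9
finger_force: 35.0
```

Call:
arm_command(
  plan=[
    [-1, 0, 0, 0.0005, 0],
    [-1, 0, 0, 0.0005, 0],
    [-1, 0, 0, 0, 0],
  ],
)

```text
clock: 6.02
eef_pos: [530.8, -230.7, 120.5]
eef_rot: [3.141, -0.001, 0.201]
wrist_force: [-0.8, -0.4, 7.3]
finger_gap: 11.7
finger_force: 35.0
```

Call:
arm_command(
  plan=[
    [-1, 0, 0, 0.0005, 0],
    [-1, 0, 0, 0.0003, 0],
    [-1, 0, 0, 0, 0],
  ],
)

```text
clock: 6.4
eef_pos: [530.8, -230.7, 119.7]
eef_rot: [3.141, -0.001, 0.201]
wrist_force: [-1.7, 0.6, 7.6]
finger_gap: 11.8
finger_force: 35.0
```

Call:
arm_command(
  plan=[
    [-1, 0, 0, 0.0005, 0],
    [-1, 0, 0, 0, 0],
  ],
)

```text
clock: 6.65
eef_pos: [530.8, -230.7, 119.3]
eef_rot: [3.141, -0.001, 0.201]
wrist_force: [-1.1, -0.1, 8.1]
finger_gap: 11.5
finger_force: 35.0
```

Call:
arm_command(
  plan=[
    [-1, 0, 0, 0.0005, 0],
    [-1, 0, 0, 0, 0],
  ],
)

```text
clock: 6.9
eef_pos: [530.9, -230.8, 118.8]
eef_rot: [3.141, -0.001, 0.201]
wrist_force: [-1.8, -0.4, 8.6]
finger_gap: 11.5
finger_force: 35.0
```

Call:
arm_command(
  plan=[
    [-1, 0, 0, 0.0004, 0],
    [-1, 0, 0, 0, 0],
  ],
)

```text
clock: 7.15
eef_pos: [530.9, -230.8, 118.4]
eef_rot: [3.141, -0.001, 0.201]
wrist_force: [-1.7, -0.0, 8.2]
finger_gap: 12.0
finger_force: 35.0
```

Call:
arm_command(
  plan=[
    [-1, 0, 0, 0.0005, 0],
    [-1, 0, 0, 0, 0],
  ],
)

```text
clock: 7.4
eef_pos: [530.9, -230.8, 117.9]
eef_rot: [3.141, -0.001, 0.201]
wrist_force: [-1.7, -0.3, 9.7]
finger_gap: 11.3
finger_force: 35.0
```

Call:
arm_command(
  plan=[
    [-1, 0, 0, 0.0004, 0],
    [-1, 0, 0, 0, 0],
  ],
)

```text
clock: 7.65
eef_pos: [530.9, -230.8, 117.6]
eef_rot: [3.141, -0.001, 0.201]
wrist_force: [-2.1, -0.0, 9.1]
finger_gap: 11.5
finger_force: 35.0
```

Call:
arm_command(
  plan=[
    [-1, 0, 0, 0.0005, 0],
    [-1, 0, 0, 0, 0],
  ],
)

```text
clock: 7.9
eef_pos: [531.0, -230.8, 117.5]
eef_rot: [3.141, -0.001, 0.201]
wrist_force: [-3.8, 1.3, 12.8]
finger_gap: 11.7
finger_force: 35.0
```

Call:
arm_command(
  plan=[
    [-1, 0, 0, 0.0004, 0],
    [-1, 0, 0, 0, 0],
  ],
)

```text
clock: 8.15
eef_pos: [531.0, -230.8, 117.5]
eef_rot: [3.14, -0.001, 0.201]
wrist_force: [-4.4, 0.7, 16.1]
finger_gap: 11.6
finger_force: 35.1
```

Call:
arm_command(
  plan=[
    [-1, 0, 0, -0.0014, 0],
    [-1, 0, 0, 0, 0],
    [-1, 0, 0, 0, -0.05],
    [-1, 0, 0, 0, -0.05],
    [-1, 0, 0, 0, 0],
  ],
)

```text
clock: 8.78
eef_pos: [531.0, -230.8, 118.1]
eef_rot: [3.141, -0.001, 0.302]
wrist_force: [-0.8, -0.3, 8.8]
finger_gap: 11.6
finger_force: 35.0
```

```bash
python3 -c "
from h import *
s=manip.read_state();print(s['eef_pos'],s['wrist_force'],s['moment'],s['finger_gap'])"
```

```text
[ 530.97393934 -230.8188619   118.13578821] [-0.80277537 -0.25450408  8.75053445] [ 0.01663789  0.27736698 -0.02677342] 11.566048024156247
```

Bottom was at z=117.5. At 118.1 it turns freely, with almost no twisting moment, so I'll continue.

Call:
arm_command(
  plan=[
    [-1, 0, 0, 0, -0.08],
    [-1, 0, 0, 0, -0.08],
    [-1, 0, 0, 0, -0.08],
    [-1, 0, 0, 0, -0.08],
    [-1, 0, 0, 0, 0],
  ],
)

```text
clock: 9.4
eef_pos: [531.1, -230.9, 118.2]
eef_rot: [3.14, -0.001, 0.622]
wrist_force: [-0.4, -0.1, 8.8]
finger_gap: 11.7
finger_force: 35.0
```

```bash
python3 -c "
from h import *
s=manip.read_state();print(s['eef_pos'],s['wrist_force'],s['moment'],s['finger_gap'])"
```

```text
[ 531.13804745 -230.89614237  118.23315621] [-0.3942788  -0.08419631  8.83640849] [-0.05069773  0.09489711  0.03791377] 11.712499919498704
```

Call:
arm_command(
  plan=[
    [-1, 0, 0, 0, -0.08],
    [-1, 0, 0, 0, -0.08],
    [-1, 0, 0, 0, -0.08],
    [-1, 0, 0, 0, -0.08],
    [-1, 0, 0, 0, -0.08],
    [-1, 0, 0, 0, 0],
  ],
)

```text
clock: 10.15
eef_pos: [531.2, -230.9, 118.3]
eef_rot: [3.139, -0.0, 1.022]
wrist_force: [-0.4, 0.5, 8.5]
finger_gap: 11.6
finger_force: 35.0
```

Call:
arm_command(
  plan=[
    [-1, 0, 0, 0, -0.08],
    [-1, 0, 0, 0, -0.08],
    [-1, 0, 0, 0, -0.08],
    [-1, 0, 0, 0, -0.08],
    [-1, 0, 0, 0, -0.08],
    [-1, 0, 0, 0, -0.03],
    [-1, 0, 0, 0, 0],
    [-1, 0, 0, 0, 0],
  ],
)

```text
clock: 11.15
eef_pos: [531.3, -230.9, 118.3]
eef_rot: [3.139, 0.001, 1.451]
wrist_force: [-0.0, -0.2, 8.6]
finger_gap: 11.7
finger_force: 35.0
```

```bash
python3 -c "
from h import *
s=manip.read_state();print(s['eef_pos'],s['eef_rot'],s['wrist_force'],s['moment'],s['finger_gap'])"
```

```text
[ 531.26584708 -230.89233772  118.29738804] [3.13936967e+00 7.66140374e-04 1.45077637e+00] [-2.79286984e-03 -1.58342248e-01  8.56891247e+00] [-0.04903888 -0.17534688  0.01995292] 11.720727350103804
```

Turned 1.25 rad (71.6°) with no moment. I'll raise it slowly and watch the force.

Call:
arm_command(
  plan=[
    [-1, 0, 0, -0.002, 0],
    [-1, 0, 0, -0.002, 0],
    [-1, 0, 0, -0.002, 0],
    [-1, 0, 0, 0, 0],
  ],
)

```text
clock: 11.65
eef_pos: [531.0, -230.8, 123.8]
eef_rot: [3.14, 0.0, 1.451]
wrist_force: [1.3, -0.5, 5.6]
finger_gap: 11.5
finger_force: 35.0
```

Call:
arm_command(
  plan=[
    [-1, 0, 0, -0.002, 0],
    [-1, 0, 0, -0.002, 0],
    [-1, 0, 0, 0, 0],
  ],
)

```text
clock: 12.02
eef_pos: [530.6, -230.6, 127.3]
eef_rot: [-3.141, -0.0, 1.451]
wrist_force: [3.2, -0.4, 2.0]
finger_gap: 11.5
finger_force: 35.0
```

Call:
arm_command(
  plan=[
    [-1, 0, 0.0003, -0.003, 0],
    [-1, 0, 0, -0.004, 0],
    [-1, 0, 0, -0.004, 0],
    [-1, 0, 0, 0, 0],
  ],
)

```text
clock: 12.52
eef_pos: [530.8, -230.6, 138.5]
eef_rot: [-3.142, -0.0, 1.451]
wrist_force: [0.0, -0.1, -1.8]
finger_gap: 11.4
finger_force: 35.0
```

Call:
arm_command(
  plan=[
    [-1, 0, 0, -0.005, 0],
    [-1, 0, 0, -0.005, 0],
    [-1, 0, 0, -0.005, 0],
    [-1, 0, 0, 0, 0],
  ],
)

```text
clock: 13.02
eef_pos: [531.1, -230.7, 153.9]
eef_rot: [3.141, 0.0, 1.451]
wrist_force: [-1.0, 0.1, -1.9]
finger_gap: 11.7
finger_force: 35.0
```

Call:
arm_command(
  plan=[
    [-1, 0, 0, -0.006, 0],
    [-1, 0, 0, -0.008, 0],
    [-1, 0, 0, -0.008, 0],
    [-1, 0, 0, -0.008, 0],
    [-1, 0, 0, -0.008, 0],
    [-1, 0, 0, -0.008, 0],
    [-1, 0, 0, -0.008, 0],
    [-1, 0, 0, 0, 0],
    [-1, 0, 0, 0, 0],
  ],
)

```text
clock: 14.15
eef_pos: [530.8, -230.6, 207.1]
eef_rot: [-3.141, -0.0, 1.451]
wrist_force: [-0.7, -0.4, -1.1]
finger_gap: 11.6
finger_force: 35.0
```

```bash
python3 - <<'E'
from h import *
c=eyes.camera("scene"); i=c["img"]; cv2.imwrite("pics/s2.png",cv2.resize(i[110:290,170:450],None,fx=2.8,fy=2.8))
c=eyes.camera("wrist"); P=pts(c); z=P[...,2]
s=manip.read_state(); print(s['eef_pos'],s['eef_rot'])
for n in("top",):
    c=eyes.camera(n);P=pts(c);z=P[...,2];v,u=np.mgrid[0:400,0:640]
    m=(u>195)&(u<255)&(v>170)&(v<225)&(z>58)&(z<72); print(cv2.minEnclosingCircle(P[m][:,:2].astype(np.float32)))
E
```

```text
[ 530.79378699 -230.56629765  206.99135824] [-3.14102499e+00 -2.10472767e-04  1.45079450e+00]
((534.64013671875, 239.61729431152344), 42.03421401977539)
```

View pics/s2.png

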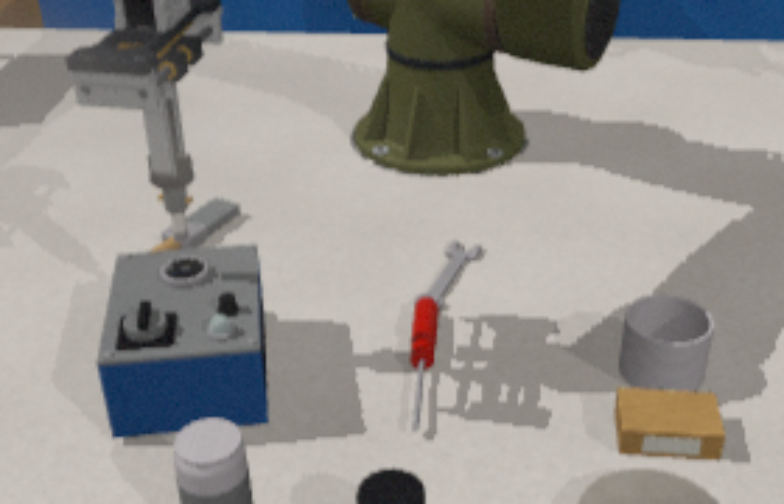

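Call:
arm_command(
  plan=[
    [-1, 0.015, -0.0016, 0, 0],
    [-1, 0.03, -0.0033, 0, 0],
    [-1, 0.03, -0.0033, 0, 0],
    [-1, 0.03, -0.0033, 0, 0],
    [-1, 0.03, -0.0033, 0, 0],
    [-1, 0.03, -0.0033, 0, 0],
    [-1, 0.03, -0.0033, 0, 0],
    [-1, 0.03, -0.0033, 0, 0],
    [-1, 0.03, -0.0033, 0, 0],
    [-1, 0.03, -0.0033, 0, 0],
    [-1, 0.03, -0.0033, 0, 0],
    [-1, 0.03, -0.0033, 0, 0],
    [-1, 0.03, -0.0033, 0, 0],
    [-1, 0.03, -0.0033, 0, 0],
    [-1, 0.03, -0.0033, 0, 0],
    [-1, 0.013, -0.0014, 0, 0],
    [-1, 0, 0, 0, 0],
    [-1, 0, 0, 0, 0],
  ],
)

```text
clock: 16.55
eef_pos: [535.7, 219.3, 207.4]
eef_rot: [-3.142, 0.0, 1.45]
wrist_force: [0.2, -0.8, -1.6]
finger_gap: 11.8
finger_force: 35.0
```

```bash
python3 - <<'E'
from h import *
s=manip.read_state(); print(s['eef_pos'],s['eef_rot'],s['finger_gap'])
c=eyes.camera("wrist"); cv2.imwrite("pics/w3.png",c["img"]); P=pts(c); z=P[...,2]
m=(z>60)&(z<70)&(np.hypot(P[...,0]-535,P[...,1]-239)<60)
print(m.sum(),cv2.minEnclosingCircle(P[m][:,:2].astype(np.float32)))
c=eyes.camera("scene"); cv2.imwrite("pics/s3.png",cv2.resize(c["img"][120:320,300:500],None,fx=3,fy=3))
E
```

```text
[535.68537269 219.30529378 207.36749424] [-3.14154506e+00  1.58151962e-04  1.45018785e+00] 11.809166738039808
959 ((537.3045654296875, 240.57980346679688), 42.01993179321289)
```

View pics/s3.png

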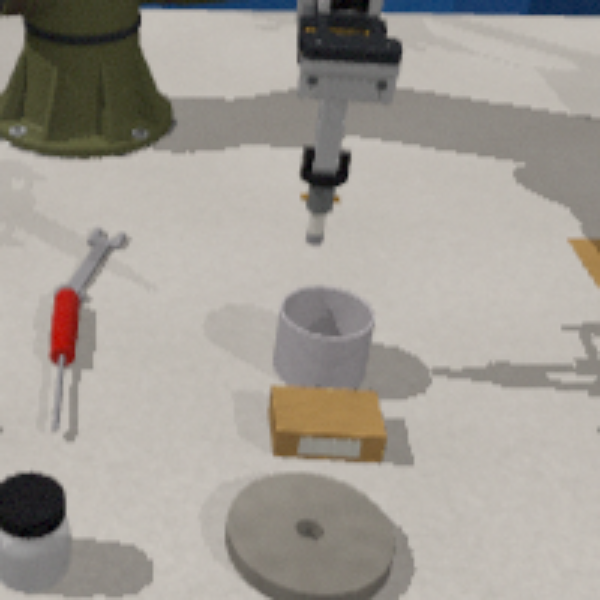

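View pics/w3.png

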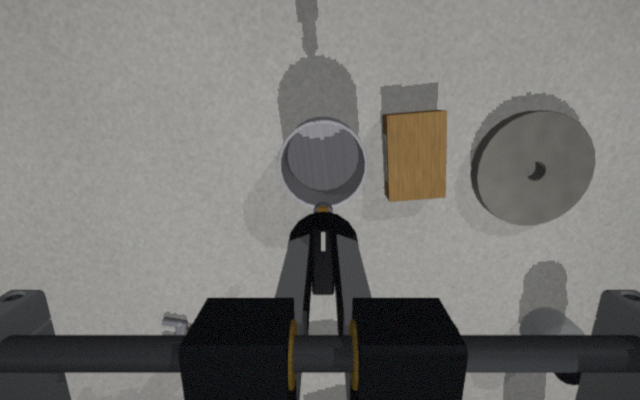

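The scene view shows the carrier upright over the near side of the tin. The wrist view shows the tin at (323,160), in line with the bar. I'll lower it.

Call:
arm_command(
  plan=[
    [-1, 0.004, 0.0, 0.01, 0],
    [-1, 0, 0, 0.012, 0],
    [-1, 0, 0, 0.012, 0],
    [-1, 0, 0, 0.012, 0],
    [-1, 0, 0, 0.012, 0],
    [-1, 0, 0, 0.012, 0],
    [-1, 0, 0, 0.012, 0],
    [-1, 0, 0, 0.012, 0],
    [-1, 0, 0, 0.012, 0],
    [-1, 0, 0, 0.01, 0],
    [-1, 0, 0, 0.008, 0],
    [-1, 0, 0, 0, 0],
  ],
)

```text
clock: 18.15
eef_pos: [536.0, 224.0, 82.8]
eef_rot: [-3.141, 0.0, 1.451]
wrist_force: [0.6, -0.4, -0.6]
finger_gap: 11.7
finger_force: 35.0
```

Call:
arm_command(
  plan=[
    [-1, 0, 0, 0.002, 0],
    [-1, 0, 0, 0.001, 0],
    [-1, 0, 0, 0, 0],
    [-1, 0, 0, 0, 0],
  ],
)

```text
clock: 18.65
eef_pos: [536.2, 224.0, 80.5]
eef_rot: [3.141, -0.0, 1.451]
wrist_force: [-0.3, 0.9, -1.1]
finger_gap: 12.0
finger_force: 35.0
```

Call:
arm_command(
  plan=[
    [-1, 0, 0, 0.001, 0],
    [-1, 0, 0, 0.001, 0],
    [-1, 0, 0, 0.001, 0],
    [-1, 0, 0, 0, 0],
  ],
)

```text
clock: 19.15
eef_pos: [536.1, 224.0, 77.2]
eef_rot: [-3.141, 0.0, 1.451]
wrist_force: [-0.0, -0.6, -1.2]
finger_gap: 11.6
finger_force: 35.0
```

Call:
arm_command(
  plan=[
    [-1, 0, 0, 0.001, 0],
    [-1, 0, 0, 0.001, 0],
    [-1, 0, 0, 0, 0],
  ],
)

```text
clock: 19.52
eef_pos: [536.1, 224.0, 75.2]
eef_rot: [-3.141, 0.0, 1.451]
wrist_force: [0.5, 0.1, -0.3]
finger_gap: 11.6
finger_force: 35.0
```

Call:
arm_command(
  plan=[
    [-1, 0, 0, 0.0007, 0],
    [-1, 0, 0, 0, 0],
  ],
)

```text
clock: 19.77
eef_pos: [536.2, 224.0, 74.6]
eef_rot: [-3.142, 0.0, 1.451]
wrist_force: [0.1, -0.1, -1.4]
finger_gap: 11.5
finger_force: 35.0
```

Call:
arm_command(
  plan=[
    [-1, 0, 0, 0.0006, 0],
    [-1, 0, 0, 0, 0],
  ],
)

```text
clock: 20.02
eef_pos: [536.3, 224.1, 74.4]
eef_rot: [3.141, -0.0, 1.451]
wrist_force: [-0.8, -0.5, 2.1]
finger_gap: 11.7
finger_force: 35.0
```

Call:
arm_command(
  plan=[
    [-1, 0, 0, 0.0005, 0],
    [-1, 0, 0, 0, 0],
  ],
)

```text
clock: 20.27
eef_pos: [536.4, 224.1, 74.3]
eef_rot: [3.141, -0.0, 1.451]
wrist_force: [-0.7, -1.2, 6.5]
finger_gap: 11.9
finger_force: 35.0
```

The fuse end is on the floor of the tin. I'll relieve the load and release.

Call:
arm_command(
  plan=[
    [-1, 0, 0, -0.0008, 0],
    [-0.7, 0, 0, 0, 0],
    [-0.5, 0, 0, 0, 0],
    [-0.2, 0, 0, 0, 0],
    [0.4, 0, 0, 0, 0],
    [1, 0, 0, 0, 0],
    [1, 0, 0, 0, 0],
    [1, 0, 0, 0, 0],
    [1, 0, 0, 0, 0],
    [1, 0, 0, 0, 0],
    [1, 0, 0, 0, 0],
    [1, 0, 0, 0, 0],
  ],
)

```text
clock: 21.78
eef_pos: [536.2, 224.0, 74.4]
eef_rot: [3.142, 0.0, 1.451]
wrist_force: [-0.9, -0.4, 0.1]
finger_gap: 93.6
finger_force: 0.0
```

```bash
python3 - <<'E'
from h import *
c=eyes.camera("wrist"); cv2.imwrite("pics/w4.png",c["img"][50:,120:520])
E
```

```text
(no output)
```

View pics/w4.png

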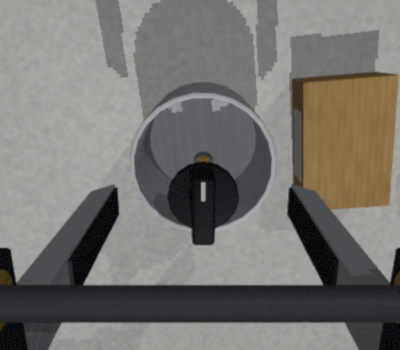

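The carrier is standing in the tin with its cap at about (203,195) in the crop, and the fingers are clear on both sides. I'll go straight up.

Call:
arm_command(
  plan=[
    [1, 0, 0, -0.005, 0],
    [1, 0, 0, -0.01, 0],
    [1, 0, 0, -0.015, 0],
    [1, 0, 0, -0.02, 0],
    [1, 0, 0, -0.025, 0],
    [1, 0, 0, -0.025, 0],
    [1, 0, 0, -0.025, 0],
    [1, 0, 0, -0.02, 0],
    [1, 0, 0, -0.01, 0],
    [1, 0, 0, 0, 0],
    [1, 0, 0, 0, 0],
    [1, 0, 0, 0, 0],
    [1, 0, 0, 0, 0],
  ],
)

```text
clock: 23.45
eef_pos: [536.1, 224.0, 228.9]
eef_rot: [-3.141, 0.0, 1.451]
wrist_force: [0.2, -1.0, -0.5]
finger_gap: 94.1
finger_force: 0.0
```

```bash
python3 - <<'E'
from h import *
c=eyes.camera("wrist"); cv2.imwrite("pics/w5.png",c["img"]); P=pts(c);z=P[...,2]
m=(np.hypot(P[...,0]-536,P[...,1]-230)<50)
for a,b in((74,83),(90,105),(60,68)):
    k=m&(z>a)&(z<b)
    if k.sum()>10: print(a,k.sum(),np.median(z[k]),cv2.minAreaRect(P[k][:,:2].astype(np.float32)))
E
```

```text
74 567 74.71735351710879 ((535.924560546875, 225.67430114746094), (36.824684143066406, 39.094425201416016), 86.55329132080078)
90 498 92.24846453982258 ((536.0404663085938, 225.39634704589844), (37.49432373046875, 11.35360336303711), 82.86508178710938)
60 722 65.06271351463621 ((537.1773681640625, 239.37820434570312), (79.541259765625, 82.73908233642578), 82.18743133544922)
```

View pics/w5.png

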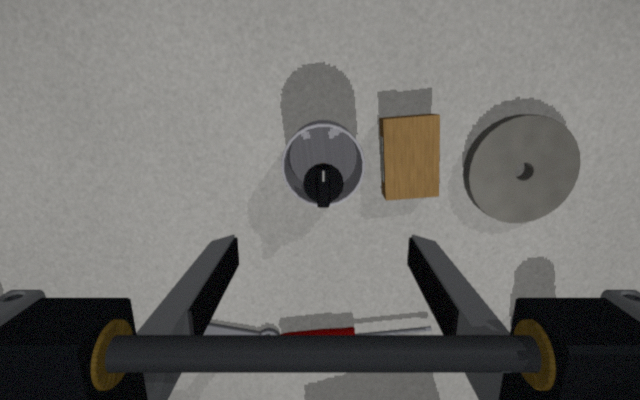

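The carrier stands at rest in the tin at (323,183), about 14 mm off the tin's axis. The robot is clear of it.

```bash
python3 -c "
from h import *
print(ticket.sign_off())"
```

```text
the job is handed in; nothing more can be done
None
```

The big fuse is out of the sander's switch box and standing fuse end down in the tin, with the robot clear; the job was handed in at about 23.5 s, and the sign-off returned no verdict.

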